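# Bring the piece tally up to its mark

## Task

Bring the piece tally on the workbench up to date: with a fingertip, flick the edge of its plywood star wheel forward, the way the blue arrow points, until the red tooth has clicked in opposite the brass pointer. Go click by click, so that the wheel comes to rest one click short before the last flick, and do not let it run past the pointer. Pick nothing up, leave the spools, nail tin and awl where they stand, and finish with the hand clear.

Things in the scene. Friction and masses are not known exactly. Their poses are not given: they have to be found in the camera images.
- tally: Fixed plywood base board 200x200x15 mm. Origin: on the bench top under the wheel's axis; board x -105..+95, y -100..+100 mm. Its x axis points from its front edge to its back, y to its left, z up. A plywood guard (top at 68 mm, x +46..+94 mm, full width) covers the wheel's back edge. A blue arrow on the front margin (x -92 mm) points to -y, the way the wheel's front edge moves.
- wheel_centre (a point): Centre of the flat-lying star wheel, on its upright axis, half-way up its thickness, 42 mm above the bench top. Hub radius 44 mm, 34 to 50 mm above the bench; axle nut at the centre, top at 58 mm.
- front_edge (a point): Fixed point at the wheel's open front edge, 66 mm from the axis towards the tally's -x: the middle of the stretch where a fingertip can flick the teeth. A gap between two teeth is about 40 mm wide here, open from above and free down to the base board at 15 mm. Clicked in, two teeth stand 22.5 degrees either side of this point, a gap at it.
- red_tooth (a point): Middle of the wheel's one red tooth, 66 mm from the axis; turns with the wheel. The wheel has 8 radial teeth 45 degrees apart, the other seven of pale wood; each is 10 mm wide, 16 mm high (34 to 50 mm above the bench top) and reaches from the hub (radius 44 mm) out to 82 mm.
- pointer_tip (a point): Inner tip of the fixed brass pointer (top at 49 mm) at the right of the wheel, 84.5 mm from the wheel's axis, bearing -67.5 degrees from the tally's x axis; it reaches out to 105 mm. The red tooth must end pointing straight at it.
- wheel (a joint): Wheel angle, rad, growing anticlockwise from above (as the arrow shows). 0: red tooth clicked in at the pointer. A sprung roller clicks it in every 0.785 rad; starts 2, 3 or 4 clicks short (-1.57, -2.36 or -3.14). Pushed past half a click it snaps into the next notch and stops by itself; less, and it falls back. 2 to 8 N at a tooth turns it; it does not coast. Stop at -3.6.
- spool_dark: Dark turned wooden spool, 38 mm across, 55 mm high, standing loose to the left of the tally; origin at its underside. Leave alone.
- spool_low: Pale turned wooden spool, 44 mm across, 40 mm high, standing loose to the left of the tally; origin at its underside. Leave alone.
- nail_tin: Open grey tin of nails, 66 mm across, 75 mm high, loose, farther left; origin at its underside. Leave alone.
- awl: Scratch awl with a brown handle, 139 mm long, lying loose at the left; origin at its underside. Leave alone.

How it is judged:
By the outcome, as a careful person would: the job done as asked, in the order asked, and still so for the second after the job is handed in, with the robot touching nothing.
It also fails if it takes over 61 s, if anything falls off the work surface, if the arm or the gripper's body presses on something with over 40 N, if the wrist force passes 120 N, or if a joint passes its speed limit or range.

## Robot

A 6-joint arm with a two-finger parallel gripper is mounted at the origin on a cart in front of the work surface, level with it; the furniture and walls round the work are solid. World frame = base frame: x ahead of the robot, y to its left, z up, the work surface at z = 0. Lengths are in m, angles in rad, forces in N, time in s.
With the tool pointing down it reaches from about 0.325 to 0.775 m from the base axis. Payload 9.3 kg.
Tool frame: the origin (TCP) lies midway between the tips of the shut fingers; the grasp point (between the pads) lies 19 mm behind it (robot.grip_point_offset is the distance from the TCP to the grasp point, in m); z points along the fingers, y is the line along which they close (so a half turn about z gives the same grasp; the last joint's range is limited). The gripper opens to 85 mm and grips with 20 to 120 N. Pads are 22 mm wide; open, the fingers measure 114 mm over their backs; the gripper's body (76 mm by 85 mm) begins 54 mm behind the grasp point. The pads swing forward as they close: fully open they stand 13 mm farther back than shut.
Start: joints at [-1.471, 0.259, 0.021, 1.334, 0, 1.418], TCP at [0.138, -0.533, 0.231] pointing down, gripper open.
Joint ranges: [-3.04, 3.04], [-0.91, 1.82], [-1.04, 1.36], [-1.92, 1.95], [-1.52, 1.45], [-3.14, 3.14]. Speed limits (rad/s): [2.22, 2.22, 2.79, 3.14, 3.14, 3.14].

## Interface

Orientations are given as a rotation vector (axis times angle).
In Python, from plant import robot gives the robot as it stands. Calls block until the motion is done:
- robot.goto(position, orientation): joint-space move of the TCP to a pose.
- robot.movel(position, rot=None, velocity=0.15): straight line of the TCP; rot=None keeps the orientation; velocity is the mean speed in m/s.
- robot.movej(angles): joint-space move.
- robot.open_gripper() and robot.close(newtons=None): open the fingers fully, or close them until they stop; newtons is the grip in N (None keeps the last).
- robot.hold(seconds).
- robot.inverse_kinematics(position, orientation): joint angles nearest the present ones, or None.
- robot.read_state(): the state.
- robot.camera(name): name is "scene" or "top"; returns (picture, depth): 400x640x3 uint8, red, green, blue; 400x640 float32, m along the optical axis (not along the pixel's ray), 0 where there is no reading.
- robot.camera_params(name): a dict with "mtx" (3x3 intrinsics, pixels), "k1" (the pictures are not rectified: a ray, as slopes to the right and down, at radius r is drawn at 1 + k1 r^2 times it, then the intrinsics apply), "cam_to_world" (4x4, takes a point from camera to world coordinates). Camera axes: x right, y up, looking along -z (the intrinsics and any distortion apply to the point x, -y, -z); pixel columns grow to the right and rows downward; lengths in m; the calibration is good to about 2 mm. A picture is of the moment at which its call begins. camera_params takes no time and is no camera call.
A pose or a line that the arm cannot do raises robot.Unreachable and nothing moves.
- robot.sign_off(): hands the job in; it is judged then, once.
The state is a dict: "time": time; "joints": joint angles; "joint_velocities": joint speeds; "effort": joint torques, N m; "position": TCP position; "tcp_rot": TCP orientation; "contact_force": force on the tool from outside, world axes, zero at the start; "wrist_torque": the same for the moment, N m; "gripper_width": opening from 0.0 (shut) to 1.0 (fully open); "grasp_force": force on a finger pad.
Only numpy, scipy, OpenCV 4.12 (cv2) and the standard library are available. Lean on these libraries where they do the work, as an engineer would, in place of code of your own. Each camera call takes 0.05 s, during which the arm holds its last target. There are 200 camera calls.

## Working session

There is one attempt and no reset: what is moved stays moved. The work goes in short steps, each a Python script; the robot and the scene stay as the last script left them, time stands still between calls to the robot, and variables do not carry over. Pictures are saved under pics/ and viewed, at most 10 in all, crops included, and the job is handed in when it is done.

```bash
mkdir -p pics; ls
cat > h.py <<'E'
import numpy as np, cv2
from plant import robot
def snap(name,fn=None):
    im,d=robot.camera(name)
    if fn: cv2.imwrite('pics/'+fn,im[:,:,::-1])
    return im,d
def cloud(name,d):
    p=robot.camera_params(name);K=np.array(p['mtx']);T=np.array(p['cam_to_world'])
    v,u=np.mgrid[0:400,0:640]
    pts=np.stack([u,v],-1).reshape(-1,1,2).astype(np.float64)
    n=cv2.undistortPoints(pts,K,np.array([p['k1'],0,0,0.])).reshape(400,640,2)
    c=np.stack([n[...,0]*d,-n[...,1]*d,-d],-1)
    return c@T[:3,:3].T+T[:3,3]
E
python3 - <<'E'
from h import *
for n in('scene','top'):
    im,d=snap(n,n+'1.png'); np.save(n+'d.npy',d)
    print(n,robot.camera_params(n)); 
print(robot.read_state())
E
```

```text
pics
scene {'mtx': array([[412.97440434,   0.        , 313.2909809 ],
       [  0.        , 412.97440434, 197.98805681],
       [  0.        ,   0.        ,   1.        ]]), 'k1': 0.03223973756073541, 'cam_to_world': array([[-0.68693693,  0.33189754, -0.64649956, -0.0844879 ],
       [-0.72650579, -0.29218986,  0.62194406,  0.80082738],
       [ 0.01752109,  0.89692202,  0.44184149,  0.48486488],
       [ 0.        ,  0.        ,  0.        ,  1.        ]])}
top {'mtx': array([[429.98568773,   0.        , 326.24946796],
       [  0.        , 429.98568773, 199.50976062],
       [  0.        ,   0.        ,   1.        ]]), 'k1': -0.05212589143714899, 'cam_to_world': array([[ 0.01529576,  0.992053  , -0.12488752,  0.40569507],
       [-0.99986226,  0.01598042,  0.0044822 ,  0.22919101],
       [ 0.00644233,  0.12480176,  0.99216078,  1.16400756],
       [ 0.        ,  0.        ,  0.        ,  1.        ]])}
{'time': 0.1, 'joints': array([-1.47059600e+00,  2.59097035e-01,  2.08721974e-02,  1.33365286e+00,
        1.53421224e-05,  1.41821170e+00]), 'joint_velocities': array([-0.00039458, -0.00140182,  0.00190014, -0.00050835, -0.00054701,
       -0.00081442]), 'effort': array([ 4.77123380e-03, -5.56694126e+01,  3.45071912e+01,  1.15724117e-02,
       -1.50275696e-04,  3.74003804e-06]), 'position': array([ 0.13754153, -0.53229695,  0.23076131]), 'tcp_rot': array([-3.11546050e+00, -3.95881087e-01, -6.85529219e-05]), 'contact_force': array([ 0.52617434,  0.02221865, -0.59037187]), 'wrist_torque': array([ 0.02945775,  0.01346241, -0.00367953]), 'grasp_force': 0.0, 'gripper_width': 1.0020651008903159}
```

View pics/top1.png

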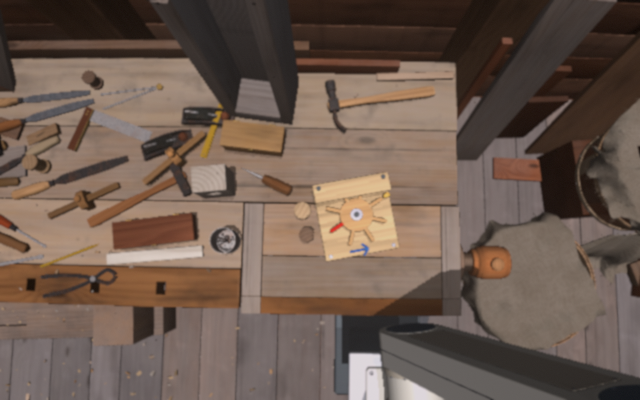

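View pics/scene1.png

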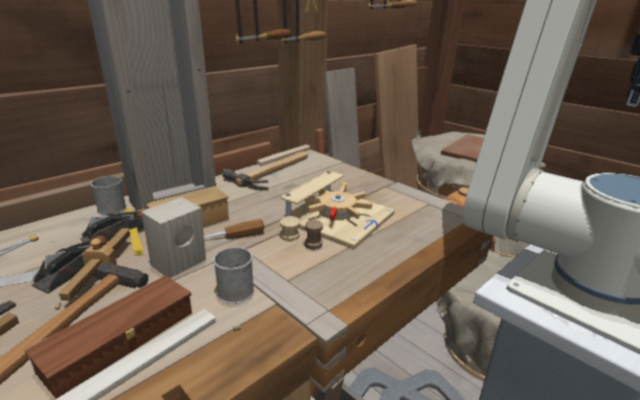

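The top view shows the tally near (357,217), the red tooth at about (337,228) pointing left and towards the front, the arrow at (360,250) pointing right, and the pointer at about (386,195). The spools are at (302,210) and (307,234). The scene view agrees. Next I measure the pose.

```bash
cat >> h.py <<'E'
def region(name,im,d,c,r=0.17):
    P=cloud(name,d); m=(d>0)&(np.linalg.norm(P[...,:2]-c,axis=-1)<r)
    return P,m
def redpts(name,im,d,c):
    P,m=region(name,im,d,c,0.095); I=im.astype(int)
    m&=(I[...,0]>110)&(I[...,0]>1.8*I[...,1])&(I[...,0]>1.8*I[...,2])&(P[...,2]>.03)&(P[...,2]<.07)
    return P[m]
E
python3 - <<'E'
from h import *
im=cv2.imread('pics/top1.png')[:,:,::-1]; d=np.load('topd.npy'); P=cloud('top',d)
print('centre px',P[215,357],'arrow',P[250,360],'bench',P[225,420],P[275,350],'spools',P[210,302],P[234,307])
c=P[215,357,:2]
z=P[...,2]; bx=z*0
m=((d>0)&(z>.009)&(z<.085)&(np.linalg.norm(P[...,:2]-c,axis=-1)<.16)).astype(np.uint8)
n,l,s,_=cv2.connectedComponentsWithStats(m); k=l[215,357]
r=cv2.minAreaRect(P[l==k][:,:2].astype(np.float32)); print('board',r,s[k])
g=((l==k)&(z>.06)&(z<.075)); r2=cv2.minAreaRect(P[g][:,:2].astype(np.float32)); print('guard',r2,g.sum())
h=((l==k)&(z>.045)&(z<.055));print('hub mean z',np.median(z[h]),h.sum())
for n in('top','scene'):
    I=cv2.imread(f'pics/{n}1.png')[:,:,::-1]; q=redpts(n,I,np.load(n+'d.npy'),c); print(n,'red',len(q),q.mean(0),q.min(0),q.max(0))
cv2.imwrite('pics/c1.png',cv2.resize(im[160:270,290:430,::-1],None,fx=5,fy=5,interpolation=cv2.INTER_CUBIC))
E
```

```text
centre px [0.50590589 0.1441329  0.05762884] arrow [0.41650457 0.13233629 0.01630619] bench [ 0.48652748 -0.0322461  -0.00089051] [0.34984998 0.15745067 0.00258303] spools [0.51816715 0.28725088 0.04221839] [0.45510365 0.27242169 0.05327112]
board ((0.5019693970680237, 0.14390435814857483), (0.20294512808322906, 0.2004469633102417), 11.582971572875977) [ 313  172   87   89 5761]
guard ((0.555886447429657, 0.15501505136489868), (0.09258304536342621, 0.19968754053115845), 11.288631439208984) 1416
hub mean z 0.04981288811077822 1219
top red 48 [0.47437635 0.19719968 0.0501053 ] [0.46393157 0.18227896 0.04598707] [0.48506797 0.21321512 0.05408537]
scene red 49 [0.47291808 0.2026414  0.04947716] [0.46281716 0.18662147 0.03984388] [0.49409959 0.21526202 0.05289514]
```

View pics/c1.png

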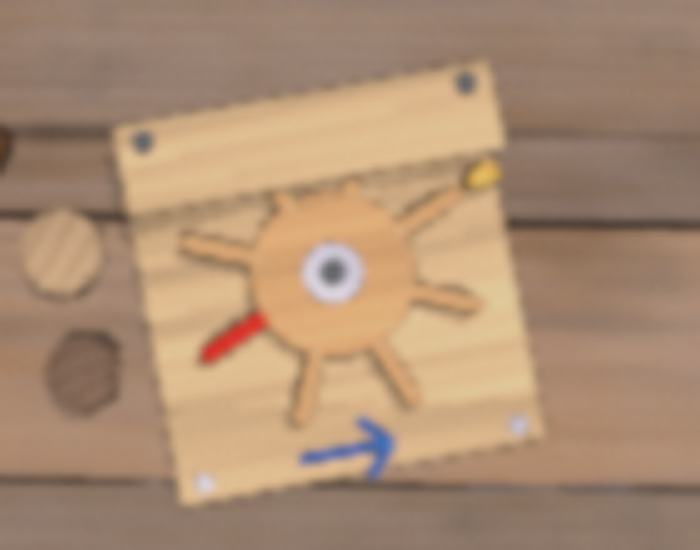

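The numbers agree with the sizes given: board 203x200 mm, yaw about 11.4°, axis at (0.507, 0.145), hub top at 49.8 mm. The red tooth bears about 111° in the tally frame, so the nominal is 112.5° and the wheel is 4 clicks short. I'll use shut fingers with the 22 mm width tangential, sweep a 45° arc about the axis inside the gap, and lift.

```bash
cat >> h.py <<'E'
from scipy.spatial.transform import Rotation as Ro
C=np.array([.507,.145]); YAW=np.radians(11.4); RAD=.068; SGN=1
def pose(b,z,sgn=None):
    """TCP pose at bearing b (deg past the front edge), tool y radial, tool down"""
    a=YAW+np.pi+np.radians(b); u=np.array([np.cos(a),np.sin(a),0]); y=(sgn or SGN)*u; zz=np.array([0,0,-1.])
    R=np.column_stack([np.cross(y,zz),y,zz])
    return np.r_[C+RAD*u[:2],z],Ro.from_matrix(R).as_rotvec()
def red():
    for n in('top','scene'):
        im,d=robot.camera(n); q=redpts(n,im,d,C)
        if len(q)>8:
            v=q.mean(0)[:2]-C; print(n,len(q),'red bearing',round(np.degrees(np.arctan2(v[1],v[0])-YAW)%360,1),'r',round(np.hypot(*v),3))
        else: print(n,len(q))
def flick(end=44,n=5):
    robot.movel(*pose(0,.026),velocity=.08); s=robot.read_state(); print('down',s['position'],s['contact_force'].round(1))
    for b in np.linspace(0,end,n+1)[1:]:
        robot.movel(*pose(b,.026),velocity=.06); print(round(b),robot.read_state()['contact_force'].round(1))
    robot.movel(*pose(end,.09),velocity=.12); print('up',robot.read_state()['contact_force'].round(1),robot.read_state()['time'])
E
python3 - <<'E'
from h import *
for s in(1,-1):
    for b in(0,22,44): print(s,b,[None if (q:=robot.inverse_kinematics(*pose(b,z,s))) is None else q.round(2) for z in(.026,.2)])
E
```

```text
1 0 [array([ 0.11,  0.27, -0.54,  0.76, -0.  , -1.66]), array([ 0.11,  0.12, -0.24,  1.21, -0.  , -1.66])]
1 22 [array([ 0.05,  0.27, -0.53,  0.76,  0.  , -2.1 ]), array([ 0.05,  0.12, -0.23,  1.21,  0.  , -2.1 ])]
1 44 [array([ 0.01,  0.29, -0.5 ,  0.77,  0.  , -2.53]), array([ 0.01,  0.15, -0.2 ,  1.22,  0.  , -2.53])]
-1 0 [array([ 0.11,  0.27, -0.54,  0.76, -0.  ,  1.48]), array([ 0.11,  0.12, -0.24,  1.21, -0.  ,  1.48])]
-1 22 [array([ 0.05,  0.27, -0.53,  0.76,  0.  ,  1.04]), array([ 0.05,  0.12, -0.23,  1.21,  0.  ,  1.04])]
-1 44 [array([ 0.01,  0.29, -0.5 ,  0.77,  0.  ,  0.62]), array([ 0.01,  0.15, -0.2 ,  1.22,  0.  ,  0.62])]
```

```bash
sed -i 's/SGN=1$/SGN=-1/' h.py
python3 - <<'E'
from h import *
robot.close(40); robot.goto(*pose(0,.2)); robot.movel(*pose(0,.09)); print(robot.read_state()['time'],robot.read_state()['gripper_width'])
red(); flick(); robot.movel(*pose(0,.09)); red(); snap('scene','s2.png'); print(robot.read_state()['time'])
E
```

```text
4.3333 0.003989165648971785
top 49 red bearing 110.7 r 0.061
scene 58 red bearing 109.4 r 0.069
down [0.44062584 0.13159847 0.02634721] [0.6 0.3 0.4]
9 [-0.3  2.9  1.4]
18 [1.  0.9 0.2]
26 [ 0.4  0.  -0. ]
35 [-1.  -0.   0.4]
44 [ 0.1 -0.4 -0.1]
up [0.2 0.4 0. ] 7.6917
top 0
scene 0
8.7583
```

View pics/s2.png

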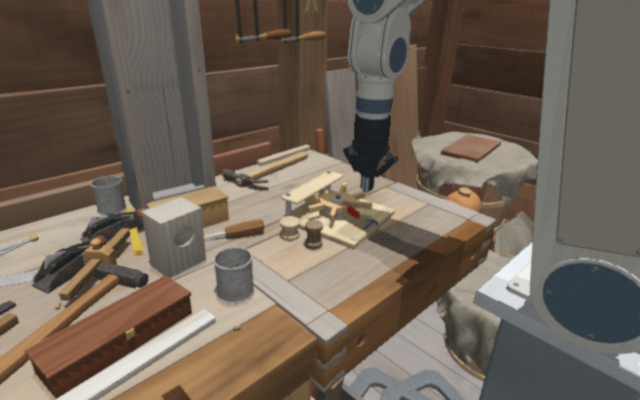

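The red tooth has moved to about (352,212), now in the arm's shadow, so the colour threshold has to be looser. The hand hovers above the front edge.

```bash
sed -i 's/I\[...,0\]>110/I[...,0]>50/' h.py
python3 - <<'E'
from h import *
red(); robot.movel(*pose(44,.16)); red(); print(robot.read_state()['position'])
E
```

```text
top 26 red bearing 156.2 r 0.06
scene 86 red bearing 150.9 r 0.062
top 50 red bearing 155.7 r 0.06
scene 91 red bearing 151.4 r 0.063
[0.46796719 0.089201   0.15955553]
```

One click confirmed: 111° to 156°. Now the second and third flicks, each checked.

Run:
```python
from h import *
for i in range(2):
    robot.movel(*pose(0,.09)); flick(); robot.movel(*pose(-10,.17)); robot.hold(.5); red()
snap('scene','s3.png'); im,_=snap('top'); cv2.imwrite('pics/t3.png',cv2.resize(im[150:280,280:440,::-1],None,fx=4,fy=4)); print(robot.read_state()['time'])
```

```text
down [0.44066032 0.13156569 0.02634579] [-0.2  0.3 -0.5]
9 [0.3 1.4 0.9]
18 [-0.6  2.9  1.4]
26 [-0.5  0.5 -0.4]
35 [-1.3 -0.7 -0.1]
44 [-0.  -1.  -0.2]
up [ 0.2  0.2 -0.4] 14.05
top 0
scene 78 red bearing 197.4 r 0.057
down [0.44068497 0.13161149 0.02639741] [-0.2 -0.2  0.8]
9 [-0.2  2.8  0.5]
18 [-1.7  2.9  1.7]
26 [-0.4  0.1 -0.3]
35 [-1.1 -0.  -0.3]
44 [-1.2 -0.6 -0.4]
up [0.2 0.1 0. ] 19.6917
top 0
scene 59 red bearing 237.9 r 0.059
21.4833
```

View pics/t3.png

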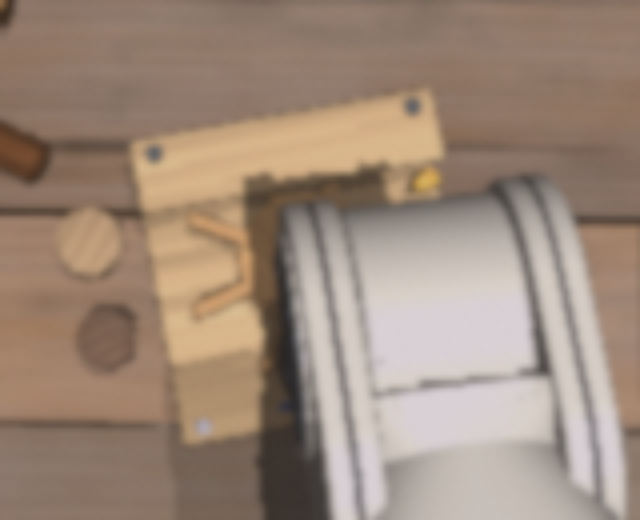

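The arm hides the front of the wheel. The visible left teeth are the pale ones in their clicked-in positions. I'll swing aside for a clear look before the last flick.

Run:
```python
from h import *
p,r=pose(-10,.2); robot.movel(p,r); robot.goto([.35,-.3,.23],r); red()
im,_=snap('top'); cv2.imwrite('pics/t4.png',cv2.resize(im[150:280,280:440,::-1],None,fx=4,fy=4)); print(robot.read_state()['time'])
```

```text
top 49 red bearing 240.6 r 0.059
scene 61 red bearing 238.3 r 0.059
23.6417
```

View pics/t4.png

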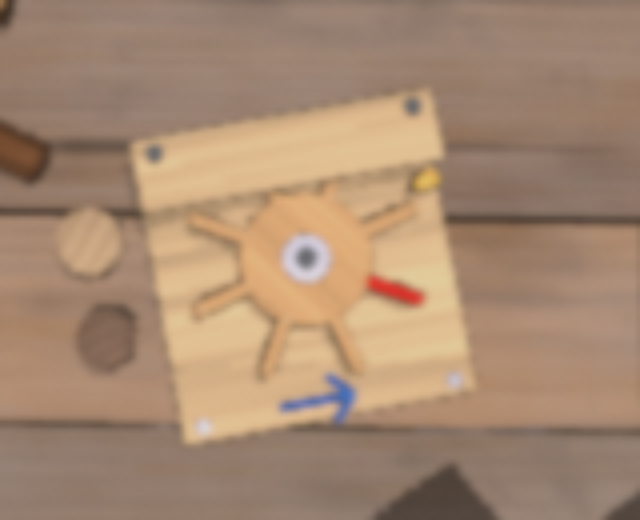

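The right-hand teeth look a few degrees short of the earlier clicked-in pattern. I'll measure the wheel phase properly, from all the visible teeth against the starting picture.

```bash
cat >> h.py <<'E'
def phase(d):
    P,m=region('top',None,d,C,.1); v=P[...,:2]-C; r=np.hypot(v[...,0],v[...,1]); a=np.arctan2(v[...,1],v[...,0])-YAW
    m&=(r>.050)&(r<.080)&(abs(P[...,2]-.05)<.006)&(v@[np.cos(YAW),np.sin(YAW)]<.036)
    deg=np.degrees(a[m])%360
    for k in range(8):
        t=22.5+45*k; e=(deg-t+180)%360-180; s=e[abs(e)<20]
        if len(s)>10: print('  tooth',t,len(s),round(s.mean(),1))
    z=np.exp(8j*a[m]).mean(); print('phase deg off click',round(np.degrees(np.angle(-z))/8,2),m.sum())
E
python3 - <<'E'
from h import *
phase(np.load('topd.npy')); phase(robot.camera('top')[1])
E
```

```text
tooth 67.5 45 -1.4
  tooth 112.5 45 -1.3
  tooth 157.5 44 -0.8
  tooth 202.5 43 0.3
  tooth 247.5 46 1.1
  tooth 292.5 44 1.2
phase deg off click -0.16 267
  tooth 67.5 30 -7.7
  tooth 112.5 46 -8.9
  tooth 157.5 46 -8.3
  tooth 202.5 42 -7.2
  tooth 247.5 46 -6.5
  tooth 292.5 43 -6.0
phase deg off click -7.43 253
```

The wheel lies 7.4° short of the third notch. The finger pushed it to about 37.5° and the roller did not pull it home. I'll check whether it is still creeping, then enter the gap where it stands now and push only far enough to seat it.

Run:
```python
from h import *
phase(robot.camera('top')[1]); print(robot.read_state()['time'])
robot.goto(*pose(-7,.13)); robot.movel(*pose(-7,.026),velocity=.12)
for b in(-3,0,3,6): robot.movel(*pose(b,.026),velocity=.05); print(b,robot.read_state()['contact_force'].round(1))
robot.movel(*pose(2,.026),velocity=.05)
p,r=pose(2,.13); robot.movel(p,r); robot.goto([.4,-.22,.2],r); phase(robot.camera('top')[1]); print(robot.read_state()['time'])
```

```text
tooth 67.5 31 -7.9
  tooth 112.5 45 -8.8
  tooth 157.5 47 -8.4
  tooth 202.5 44 -7.6
  tooth 247.5 46 -6.4
  tooth 292.5 43 -6.2
phase deg off click -7.54 256
23.7417
-3 [-0.2  0.   0.7]
0 [ 0.2  0.3 -0.9]
3 [ 0.5 -1.  -0.8]
6 [-0.   0.2  0.9]
  tooth 67.5 45 -1.1
  tooth 112.5 45 -1.3
  tooth 157.5 46 -0.8
  tooth 202.5 43 0.2
  tooth 247.5 44 1.3
  tooth 292.5 43 1.1
phase deg off click -0.12 266
29.925
```

It is now seated exactly one click short (phase -0.1°, same as at the start). For the last flick the sweep goes on to 51°, so the finger itself brings the wheel to the notch.

Run:
```python
from h import *
red(); robot.hold(.5); robot.goto(*pose(0,.13)); flick(end=50.5,n=5)
p,r=pose(50.5,.15); robot.movel(p,r); robot.goto([.4,-.22,.2],r); red(); im,d=snap('top'); phase(d)
cv2.imwrite('pics/t5.png',cv2.resize(im[150:280,280:440,::-1],None,fx=4,fy=4)); print(robot.read_state()['time'])
```

```text
top 47 red bearing 248.5 r 0.058
scene 54 red bearing 246.6 r 0.06
down [0.44060561 0.13161599 0.0263824 ] [-0.2  0.1 -0. ]
10 [-2.1  3.5  2.5]
20 [-1.6 -0.5  0.9]
30 [ 0.1 -1.1  0.3]
40 [-0.4  0.2 -0.2]
50 [-0.   0.7 -0.2]
up [ 0.4 -1.3  0.1] 35.7583
top 50 red bearing 294.6 r 0.061
scene 21 red bearing 295.3 r 0.06
  tooth 67.5 46 -1.0
  tooth 112.5 43 -1.3
  tooth 157.5 44 -0.8
  tooth 202.5 44 0.2
  tooth 247.5 46 1.1
  tooth 292.5 44 1.2
phase deg off click -0.11 267
37.6667
```

View pics/t5.png

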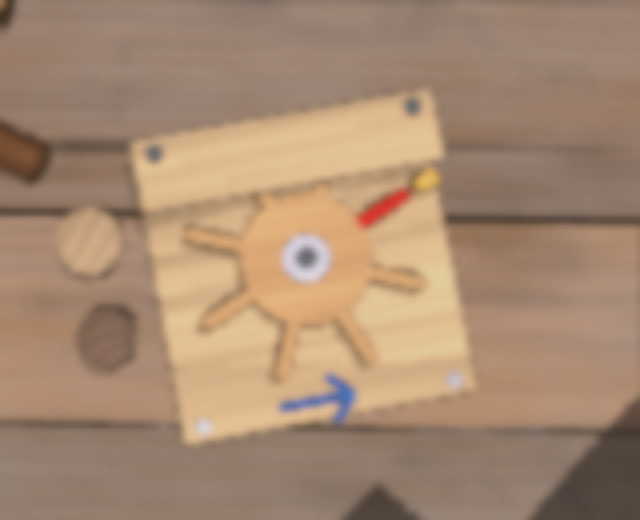

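The red tooth at about (385,207) points straight at the brass pointer at (425,179). The wheel is seated, the spools have not moved, and the hand is clear.

```bash
python3 -c "
from plant import robot
print(robot.sign_off())"
```

```text
the job is handed in; nothing more can be done
None
```

The job is handed in at about 38 s: the wheel went forward four clicks and the red tooth is clicked in at the brass pointer, though the third click stopped about 7° short and needed a small extra push to seat before the last flick.

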